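Clamp a latch module in the bench fixture with the push-and-turn plunger

TASK

The latch module lies loose in the nest of the bench fixture. With the fingertips, first push it square and fully against the side rail; then push the red ball handle of the plunger clamp along its slot, so that the brass pad drives the module against the end stop, and at the corner swing the handle down the short leg to its end, so that the clamp stays locked by itself when you let go. Only push: do not take the module or the red ball between the fingers, do not lift or tip the module, and leave the loose tools and parts round the fixture where they lie.

Things in the scene. Friction and masses are not known exactly. Their poses are not given: they have to be found in the camera images.
- fixture: Fixed fixture: aluminium base plate (x -75 to 57, y -129 to 117 mm, 10 thick) with a yellow nest block (top z 30, x -56 to 48, y -119 to -1) and a steel barrel 40 mm across (axis along y at x 0, z 36.5, y 20 to 104). Origin on the bench below the barrel's axis line; +x to the rail, away from the robot; the plunger is pushed to -y. Only handle and module stand over 57 mm.
- rail (a point): Middle of the face of the steel side rail on the nest: fixture (26, -60, 36) mm. The face looks to fixture -x and is 58 mm long (along y); the rail's top is at z = 42.
- stop: Steel end stop on the nest, 44 x 16 x 11 mm, fixed; origin at the centre of its underside, fixture (0, -98, 30) mm. Its face, looking to +y at y = -90, stops the module's +x end.
- slot_corner (a point): Corner of the 13 mm wide L-shaped slot, on top of the barrel: fixture (0, 52.5, 56.5) mm. The long leg runs from here along the top to +y (handle upright in it); the short leg runs from here down the -x side, towards the robot, through 60 degrees between pin centres, plus 1.5 mm play.
- module: Loose latch module, 70 to 130 g: black base, raised white cover at its +x end (49 mm high, over the stop). Origin: centre of underside, at fixture z 30. Base x -35 to 27, y -26 to 26, 16 mm high; its +x points to the stop, +y to the rail. Fully seated its origin is at fixture x 0, y -63. It starts 10 to 24 mm off the rail, 2 to 8 mm off the stop, up to 0.12 rad askew.
- pad: Brass pad at the plunger's tip, 11 mm across; pushes the module's -x end. Origin on the plunger's axis, in line with the handle, 87 mm behind the pad's face. Sprung: 1 N per mm, up to 10 mm; presses with about 6 N when locked.
- knob (a point): Centre of the red ball (25 mm across) on the plunger's handle, a steel rod 10 mm across, 58 mm from the barrel's axis. With joint handle at a it stands at fixture x = -58 sin(a), z = 36.5 + 58 cos(a), y = 85 mm less joint plunger.
- plunger (a joint): How far plunger and handle are pushed to fixture -y, m. Starts at 0 to 0.006; 0.034 at the front wall of the slot, where the handle can turn; rests on the slot's shoulder at 0.031 when locked. Sliding takes 2 N, plus up to 8 N of pad spring in the last 8 mm; the spring pushes it back until the handle is some 0.5 rad into the short leg.
- handle (a joint): Turn of the handle, rad: 0 upright in the long leg (play about 0.15 either way); grows as the ball swings down to fixture -x; about 1.14 against the end of the short leg. It stays where it is left; turning takes about 1 N at the ball.
- screwdriver_1: Loose screwdriver with a red handle, 187 mm long, lying in front of the fixture; leave it alone. Origin under its middle.
- chrome_bracket_2: Loose chrome angle bracket, 28 x 56 x 36 mm, near the fixture; leave it alone. Origin under its middle.
- plug_gauge: Loose steel plug gauge with a red ring, 120 mm long, 17 mm high, lying behind the fixture; leave it alone. Origin under its middle.
- ring_gauge: Loose steel ring gauge, 50 mm across, 14 mm high, near the fixture; leave it alone. Origin under its middle.
There are look-alikes about, which are no part of the job. Of the things that look like the module, the larger one is meant.

How it is judged:
By the outcome, as a careful person would: the job done as asked, in the order asked, and still so for the second after the job is handed in, with the robot touching nothing.
It also fails if it takes over 42 s, if anything falls off the work surface, if the arm or the gripper's body presses on something with over 40 N, if the wrist force passes 120 N, or if a joint passes its speed limit or range.

ROBOT

A 6-joint arm with a two-finger parallel gripper is mounted at the origin on a cart in front of the work surface, level with it; the furniture and walls round the work are solid. World frame = base frame: x ahead of the robot, y to its left, z up, the work surface at z = 0. Lengths are in m, angles in rad, forces in N, time in s.
With the tool pointing down it reaches from about 0.25 to 0.8 m from the base axis. Payload 3.9 kg.
Tool frame: the origin (TCP) lies on the mounting face of the last link; the fingertips stand 173 mm ahead of it and the grasp point (between the pads) lies 155 mm ahead of it; z points along the fingers, y is the line along which they close (so a half turn about z gives the same grasp; the last joint's range is limited). The gripper opens to 85 mm and grips with 20 to 120 N. Pads are 22 mm wide; open, the fingers measure 114 mm over their backs; the gripper's body (76 mm by 85 mm) begins 54 mm behind the grasp point. The pads swing forward as they close: fully open they stand 13 mm farther back than shut.
Start: joints at [1.118, 0.26, -0.138, 1.173, 0, 1.571], TCP at [0.23, 0.472, 0.405] pointing down, gripper open.
Joint ranges: [-2.78, 2.78], [-0.83, 1.72], [-1.28, 1.37], [-1.9, 2.12], [-1.57, 1.48], [-3.14, 3.14]. Speed limits (rad/s): [2.57, 2.57, 3.14, 3.14, 3.14, 3.14].

INTERFACE

Orientations are given as a unit quaternion [w, x, y, z].
In Python, from rig import ctrl gives the robot as it stands.
- The arm moves only by the tool jog_arm, never from a script. Its argument "commands" is one flat list of numbers, 7 for each row, row after row: the shift along the tool's x, y, z in cm, then the turn, a rotation vector about the tool's x, y, z in rad, then the gripper's target within -1 to 1 (shut at 1, half-way at 0, fully open at -1). A call has 1 to 5 rows; each row is the pose to reach, as a shift and turn from the pose commanded when the call began, along the tool's axes at that moment; what a row does not reach only later rows make up. A row lasts 1/8 s, in which the tool goes at most 62.5 mm and 10.7 degrees, less where a joint would pass 70% of its speed; a pose out of reach is approached as far as the arm can. A call with a gripper value outside its range is refused whole. The fingers move at their own pace and stop on an object; "grip_force" is the grip in N (left out, the last holds). Time passes only in rows, so rows that repeat a pose let the fingers close. It gives the time, the measured TCP pose, the force, the opening and the grip force at its end, in the units of the state.
- ctrl.observe(): the state, without advancing time (a new reading comes with each control period).
- ctrl.camera(name): name is "scene" or "side" or "wrist"; returns (picture, depth): 480x640x3 uint8, red, green, blue; 480x640 float32, m along the optical axis (not along the pixel's ray), 0 where there is no reading.
- ctrl.calibration(name): a dict with "camera_matrix" (3x3 intrinsics, pixels), "dist_coeffs" ([k1, k2, p1, p2, k3] as OpenCV has them; the pictures are not rectified), "position" and "rotation" of the camera in the world. Camera axes: x right, y down, z forward; pixel columns grow to the right and rows downward; lengths in m; the calibration is good to about 2 mm. A picture is of the moment at which its call begins: read the wrist's pose just before it. calibration takes no time and is no camera call; for the wrist camera it gives the pose at the moment of the call.
- ctrl.hand_in(): hands the job in; it is judged then, once.
The state is a dict: "time_s": time; "joints": joint angles; "dq": joint speeds; "joint_torque": joint torques, N m; "tcp_pos": TCP position; "tcp_rot": TCP orientation; "contact_force": force on the tool from outside, world axes, zero at the start; "ft_torque": the same for the moment, N m; "opening": finger opening in m; "grasp_force": force on a finger pad.
Only numpy, scipy, OpenCV 4.12 (cv2) and the standard library are available. Lean on these libraries where they do the work, as an engineer would, in place of code of your own. Each camera call takes 0.05 s, during which the arm holds its last target. There are 200 camera calls.

## Working session

There is one attempt and no reset: what is moved stays moved. The work goes in short steps, Python scripts to look and compute and a tool call to move; the robot and the scene stay as the last step left them, time stands still between calls to the robot, and variables do not carry over. Pictures are saved under pics/ and viewed, at most 10 in all, crops included, and the job is handed in when it is done.

Besides the shell and the picture viewer there is one more tool, called as name(argument=value, ...) on one line, values as JSON. jog_arm: Moves the arm, as the interface text tells. Its arguments: {"type":"object","properties":{"commands":{"type":"array"},"grip_force":{"type":"number"}},"required":["commands"]}

```bash
mkdir -p pics
cat > h.py <<'E'
import numpy as np, cv2
from rig import ctrl
def grab(n):
    c=ctrl.calibration(n); p,d=ctrl.camera(n); return p,d,c
def R(c):
    r=np.array(c["rotation"],float)
    if r.shape==(3,3): return r
    from scipy.spatial.transform import Rotation
    return Rotation.from_quat(np.roll(r.ravel(),-1)).as_matrix()
def ray(c,uv):
    uv=np.array(uv,float).reshape(-1,1,2)
    u=cv2.undistortPoints(uv,np.array(c["camera_matrix"]),np.array(c["dist_coeffs"])).reshape(-1,2)
    return np.c_[u,np.ones(len(u))]@R(c).T
def plane(c,uv,z):
    r=ray(c,uv); o=np.array(c["position"]); return o+r*((z-o[2])/r[:,2])[:,None]
def cloud(d,c):
    v,u=np.mgrid[:480,:640]; r=ray(c,np.c_[u.ravel(),v.ravel()])
    P=np.array(c["position"])+r*d.ravel()[:,None]; P[d.ravel()==0]=np.nan
    return P.reshape(480,640,3)
E
python3 - <<'E'
from h import *
for n in ["scene","side"]:
    p,d,c=grab(n); cv2.imwrite(f"pics/{n}0.png",p[...,::-1]); np.savez(f"{n}0.npz",p=p,d=d)
    print(n,c)
print(ctrl.observe())
E
```

```text
scene {'camera_matrix': array([[435.54974257,   0.        , 320.27956655],
       [  0.        , 435.54974257, 240.82542669],
       [  0.        ,   0.        ,   1.        ]]), 'dist_coeffs': array([0.02052735, 0.        , 0.        , 0.        , 0.        ]), 'position': array([ 0.13466238, -0.22154612,  0.67806297]), 'rotation': array([-0.36132085,  0.86647627, -0.31808492,  0.13224257])}
side {'camera_matrix': array([[624.54626669,   0.        , 314.51889039],
       [  0.        , 624.54626669, 235.67573473],
       [  0.        ,   0.        ,   1.        ]]), 'dist_coeffs': array([-0.05259483,  0.        ,  0.        ,  0.        ,  0.        ]), 'position': array([0.33792459, 1.07786225, 0.40281452]), 'rotation': array([ 0.06687767, -0.11711026,  0.81217704, -0.56760992])}
{'time_s': 0.1, 'joints': array([ 1.11798866e+00,  2.60614089e-01, -1.39217857e-01,  1.17269658e+00,
        3.16722089e-05,  1.57078844e+00]), 'dq': array([-0.00100379, -0.0004526 ,  0.00390874, -0.00044198,  0.00088281,
       -0.0010695 ]), 'joint_torque': array([ 3.32402515e-04, -4.06509840e+01,  2.54527473e+01,  1.01387902e-02,
       -1.40666384e-05,  1.27569933e-05]), 'tcp_pos': array([0.22954861, 0.47182555, 0.4039585 ]), 'tcp_rot': array([-2.09852073e-04,  2.24470674e-01,  9.74480460e-01, -8.40438653e-04]), 'contact_force': array([ 0.27506205,  0.74130376, -1.27927686]), 'ft_torque': array([ 0.01881383,  0.04863887, -0.0327007 ]), 'grasp_force': 0.0, 'opening': 0.08514214039330237}
```

View pics/scene0.png

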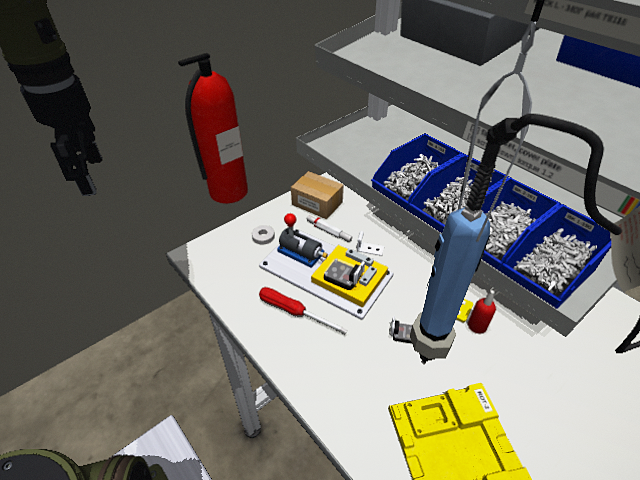

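View pics/side0.png

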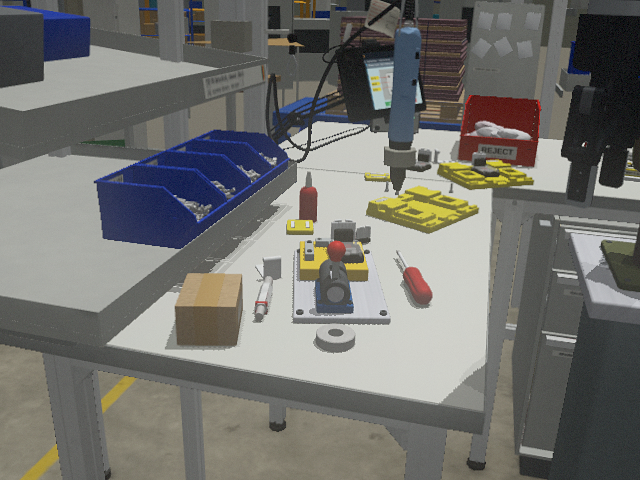

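Scene view: the fixture has its red ball at (290,218), barrel at (300,245), and nest with module at (345,272). Look-alikes for the module: the small unit on the table at (402,330), and another on the far yellow fixture in the side view (480,160). Look-alikes for the ball: the screwdriver handle (280,300), red bottle (482,312) and extinguisher (215,130). I choose the module in the nest between barrel and stop, and the ball on the barrel. Next is a close crop to check the choice.

Run:
```python
from h import *
z=np.load("scene0.npz");p,d=z['p'],z['d'];c=ctrl.calibration("scene")
cv2.imwrite("pics/crop1.png",cv2.resize(p[200:335,240:420],None,fx=4.4,fy=4.4,interpolation=cv2.INTER_CUBIC)[...,::-1])
P=cloud(d,c);hsv=cv2.cvtColor(p,cv2.COLOR_RGB2HSV)
red=((hsv[...,0]<8)|(hsv[...,0]>172))&(hsv[...,1]>150)&(hsv[...,2]>80)
m=np.zeros((480,640),bool);m[205:230,275:305]=1
print("ball",np.argwhere(red&m).mean(0)[::-1],np.nanmedian(P[red&m],0))
yel=(abs(hsv[...,0].astype(int)-26)<7)&(hsv[...,1]>150)
m[:]=0;m[235:305,305:395]=1
q=P[yel&m];q=q[(q[:,2]>.025)&(q[:,2]<.034)]
print(len(q),np.nanmedian(q[:,2]),cv2.minAreaRect(q[:,:2].astype(np.float32)),cv2.boxPoints(cv2.minAreaRect(q[:,:2].astype(np.float32))))
# base plate corners by eye
print(plane(c,[(261,266),(358,318),(393,272)],.01))
```

```text
ball [289.64516129 218.4516129 ] [0.50516154 0.30949049 0.10138272]
1152 0.029785688920907605 ((0.5461649298667908, 0.17512205243110657), (0.10347003489732742, 0.11804326623678207), 16.56819725036621) [[0.4797475  0.2169406 ]
 [0.5134083  0.10379837]
 [0.6125823  0.13330351]
 [0.57892156 0.24644575]]
[[0.42969825 0.31570986 0.01      ]
 [0.49243737 0.09331805 0.01      ]
 [0.62470136 0.12869114 0.01      ]]
```

View pics/crop1.png

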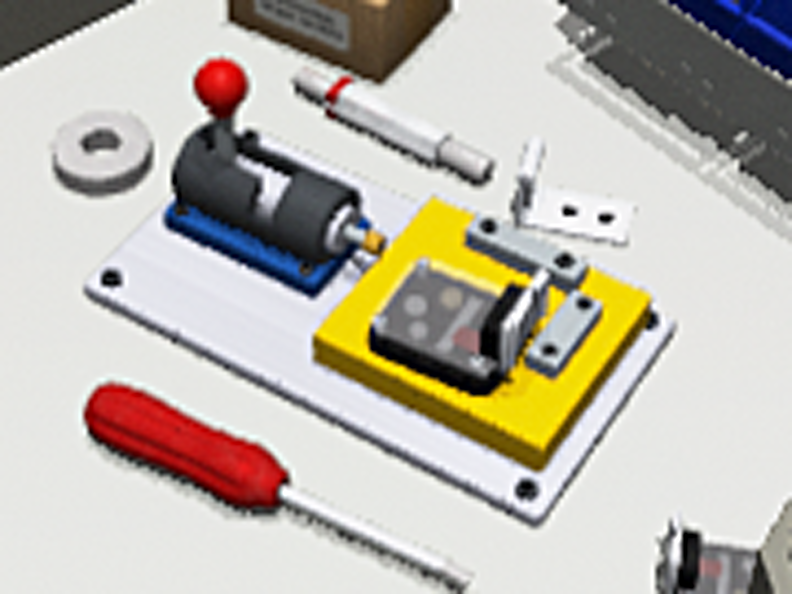

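The crop confirms the choice: the large module sits in the nest against nothing, askew, with the rail at crop (525,245), stop at (565,330), brass pad at (370,240) and red ball at (220,87).

Run:
```python
from h import *
from scipy.spatial.transform import Rotation as Ro
s=ctrl.observe();c=ctrl.calibration("wrist")
q=s['tcp_rot'];T=Ro.from_quat(np.roll(q,-1)).as_matrix()
print("cam in tool",T.T@(np.array(c["position"])-s['tcp_pos']));print((T.T@R(c)).round(3));print(c["camera_matrix"][0,0],c["dist_coeffs"])
z=np.load("scene0.npz");P=cloud(z['d'],ctrl.calibration("scene"))
for u,v in [(450,270),(455,220),(430,340),(490,150),(330,150),(320,190),(420,140)]: print((u,v),P[v,u].round(3))
```

```text
cam in tool [0.06682781 0.00060123 0.03028332]
[[-0.001 -0.965 -0.264]
 [ 1.    -0.001  0.   ]
 [-0.    -0.264  0.965]]
350.0778015964629 [0.00392217 0.         0.         0.         0.        ]
(450, 270) [ 0.463 -0.064  0.301]
(455, 220) [ 0.466 -0.052  0.368]
(430, 340) [ 0.464 -0.066  0.157]
(490, 150) [ 0.477 -0.059  0.454]
(330, 150) [0.773 0.493 0.057]
(320, 190) [0.648 0.385 0.055]
(420, 140) [0.872 0.296 0.139]
```

jog_arm(commands=[-5.4,-1.8,0.3,0,0,-0.149,0.4,-10.8,-3.6,0.6,0,0,-0.298,0.4,-16.2,-5.4,0.9,0,0,-0.447,0.4,-21.6,-7.2,1.2,0,0,-0.596,0.4,-27,-9,1.5,0,0,-0.744,0.4])

```text
time_s: 0.72
tcp_pos: [0.434, 0.2715, 0.3893]
tcp_rot: [-0.0, -0.148, 0.989, -0.0]
contact_force: [0.1, -0.3, -0.1]
opening: 0.0257
grasp_force: 0.0
```

jog_arm(commands=[-2.2,-3.9,0.5,0,0,0,0.4,-4.5,-7.8,1,0,0,0,0.4,-4.5,-7.8,1,0,0,0,0.4])

```text
time_s: 1.1
tcp_pos: [0.5002, 0.2092, 0.3787]
tcp_rot: [-0.001, -0.143, 0.99, -0.0]
contact_force: [-0.2, 0.6, 0.2]
opening: 0.0255
grasp_force: 0.0
```

Run:
```python
from h import *
s=ctrl.observe();p,d,c=grab("wrist"); cv2.imwrite("pics/w1.png",p[...,::-1]); np.savez("w1.npz",p=p,d=d,pos=c["position"],rot=R(c),K=c["camera_matrix"],D=c["dist_coeffs"])
print(s['tcp_pos'],s['tcp_rot'],s['joints'],s['contact_force'])
P=cloud(d,c);hsv=cv2.cvtColor(p,cv2.COLOR_RGB2HSV)
yel=(abs(hsv[...,0].astype(int)-26)<7)&(hsv[...,1]>150)&(abs(P[...,2]-.03)<.006)
n,l,st,_=cv2.connectedComponentsWithStats(cv2.morphologyEx(yel.astype(np.uint8),cv2.MORPH_CLOSE,np.ones((5,5))))
k=1+st[1:,4].argmax();q=np.argwhere((l==k)&yel)[:,::-1]
w=plane(c,q,.03)[:,:2].astype(np.float32)
r=cv2.minAreaRect(w);print(np.median(P[yel][:,2]),r)
```

```text
[0.50021804 0.2091985  0.37865052] [-5.37304969e-04 -1.42857231e-01  9.89743085e-01 -3.86338417e-04] [ 3.96239297e-01  3.02003692e-01 -1.47738049e-01  1.12228834e+00
 -4.79227810e-04  1.09544214e-01] [-0.24209897  0.56272163  0.17847803]
0.03046998524536576 ((0.5474553108215332, 0.17724469304084778), (0.10407760739326477, 0.11703076958656311), 16.813505172729492)
```

View pics/w1.png

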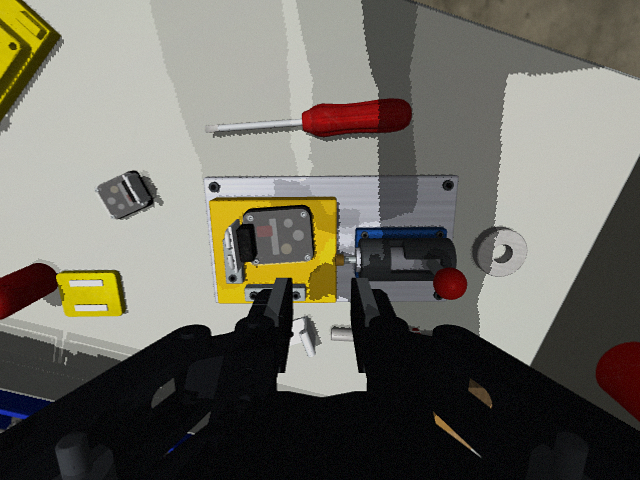

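The wrist view shows the nest spanning u 210–338 and v 197–303, the module at (280,235), the rail below it at (265,293), the stop at (233,250), the pad at (342,260) and the ball at (450,283). All four loose parts are clear of the approach side except the screwdriver at v≈120.

```bash
cat >> h.py <<'E'
TH=np.deg2rad(16.7);FR=np.array([[np.cos(TH),-np.sin(TH)],[np.sin(TH),np.cos(TH)]])
FO=np.array([.5468,.1762])-FR@[-.004,-.060]
def tofix(P): P=np.array(P,float); o=P.copy(); o[...,:2]=(P[...,:2]-FO)@FR; return o*1000
def towld(x,y): return FO+FR@np.array([x,y])/1000
E
python3 - <<'E'
from h import *
z=np.load("w1.npz");c=dict(position=z['pos'],rotation=z['rot'],camera_matrix=z['K'],dist_coeffs=z['D']);p,d=z['p'],z['d']
print("FO",FO);F=tofix(cloud(d,c))
m=(F[...,2]>41)&(F[...,2]<50)&(F[...,0]>-52)&(F[...,0]<24)&(F[...,1]>-88)&(F[...,1]<-8)
q=np.argwhere(m)[:,::-1];w=tofix(plane(c,q,.046))[:,:2].astype(np.float32)
print("module",len(q),cv2.minAreaRect(w),np.percentile(w,[1,99],0))
hsv=cv2.cvtColor(p,cv2.COLOR_RGB2HSV)
red=((hsv[...,0]<8)|(hsv[...,0]>172))&(hsv[...,1]>150)&(hsv[...,2]>60);red[:265]=0;red[310:]=0;red[:,:430]=0;red[:,475:]=0
(u,v),r=cv2.minEnclosingCircle(np.argwhere(red)[:,::-1].astype(np.float32));print("ball",u,v,r,tofix(plane(c,[(u,v)],.0945)))
sc=np.load("scene0.npz");cs=ctrl.calibration("scene");print("ball scene",tofix(plane(cs,[(289.6,218.4)],.0945)))
for k in [(0,30),(-37,-60)]: print(k,towld(*k))
m=(F[...,2]>52)&(F[...,0]>-15)&(F[...,0]<15)&(F[...,1]>15)&(F[...,1]<70);print("barrel top",np.percentile(F[m][:,:2],[1,99],0),np.percentile(F[m][:,2],98))
E
```

```text
FO [0.53338966 0.23481879]
module 3198 ((-22.70591163635254, -55.05208969116211), (50.860313415527344, 63.78099060058594), 3.979390859603882) [[-47.33968212 -82.07569931]
 [  2.68493295 -24.16018692]]
ball 449.68182373046875 284.0 16.801374435424805 [[ 2.73367363 85.32407875 94.5       ]]
ball scene [[ 0.69941279 85.01321404 94.5       ]]
(0, 30) [0.52476884 0.26355347]
(-37, -60) [0.51519186 0.1667171 ]
barrel top [[-12.11750057  20.60941796]
 [ 14.52983798  69.41547956]] 57.90841557260589
```

jog_arm(commands=[3.1,-4.2,3,0,0,-0.005,0.4,3.1,-4.2,9,0,0,-0.005,0.4,3.1,-4.2,14,0,0,-0.005,0.4,3.1,-4.2,17.2,0,0,-0.005,0.4,3.1,-4.2,17.2,0,0,-0.005,0.4])

```text
time_s: 1.78
tcp_pos: [0.4785, 0.1624, 0.2056]
tcp_rot: [-0.003, -0.148, 0.989, -0.0]
contact_force: [-0.4, -0.8, 0.3]
opening: 0.0254
grasp_force: 0.0
```

Run:
```python
from h import *
s=ctrl.observe();print(tofix(s['tcp_pos']),s['contact_force'])
p,d,c=grab("wrist");cv2.imwrite("pics/w2.png",p[...,::-1])
```

```text
[-73.38363123 -53.57709523 205.62640532] [-0.43585651 -0.80786043  0.2658545 ]
```

View pics/w2.png

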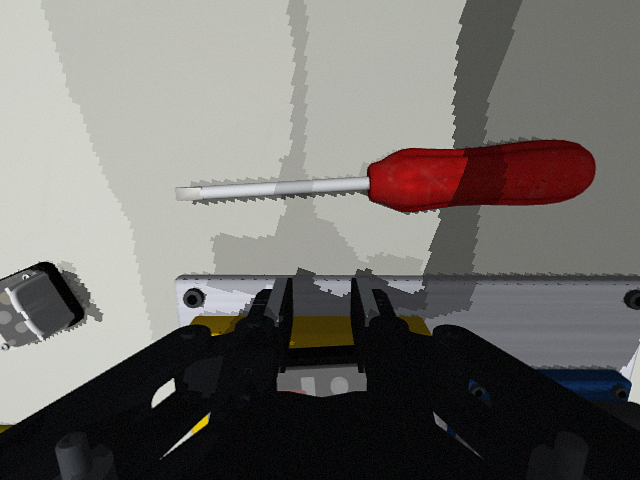

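The picture shows both fingertips (277,300) and (367,300) standing over the nest edge, just short of the module's black side at v≈355. Now push gently toward the rail.

jog_arm(commands=[-0.8,-0.3,0,0,0,0,0.4,-1.3,-0.3,0,0,0,0,0.4,-1.8,-0.3,0,0,0,0,0.4,-2.3,-0.3,0,0,0,0,0.4,-2.8,-0.3,0,0,0,0,0.4])

```text
time_s: 2.45
tcp_pos: [0.509, 0.1675, 0.2078]
tcp_rot: [0.0, -0.147, 0.989, -0.0]
contact_force: [-0.8, -0.1, 0.7]
opening: 0.0252
grasp_force: 0.3
```

jog_arm(commands=[-0.3,0,0,0,0,0,0.4,-0.5,0,0,0,0,0,0.4,-0.7,0,0,0,0,0,0.4])

```text
time_s: 2.82
tcp_pos: [0.5153, 0.1694, 0.2076]
tcp_rot: [-0.0, -0.148, 0.989, -0.0]
contact_force: [-1.2, -0.4, 0.3]
opening: 0.0254
grasp_force: 0.2
```

jog_arm(commands=[-0.2,0,0,0,0,0,0.4,-0.4,0,0,0,0,0,0.4,-0.4,0,0,0,0,0,0.4])

```text
time_s: 3.2
tcp_pos: [0.517, 0.17, 0.2072]
tcp_rot: [-0.003, -0.148, 0.989, -0.0]
contact_force: [-5.8, -1.8, 4.2]
opening: 0.0256
grasp_force: 3.2
```

jog_arm(commands=[-0.3,0,0,0,0,0,0.4,-0.3,0,0,0,0,0,0.4])

```text
time_s: 3.45
tcp_pos: [0.5179, 0.1703, 0.2067]
tcp_rot: [-0.005, -0.148, 0.989, -0.001]
contact_force: [-9.9, -3.6, 8.0]
opening: 0.0255
grasp_force: 5.5
```

jog_arm(commands=[2,0,0,0,0,0,0.4,3.5,0,0,0,0,0,0.4,3.5,0,-6,0,0,0,1,3.5,0,-12,0,0,0,1,3.5,2,-17,0,0,0,1])

```text
time_s: 4.08
tcp_pos: [0.483, 0.18, 0.3803]
tcp_rot: [0.002, -0.147, 0.989, 0.0]
contact_force: [0.8, 1.2, 0.7]
opening: -0.0
grasp_force: 0.0
```

```bash
cat > mod.py <<'E'
from h import *
import sys
s=ctrl.observe();print(s['tcp_pos'],tofix(s['tcp_pos']),s['tcp_rot'],s['joints'].round(2))
p,d,c=grab("wrist");cv2.imwrite(f"pics/{sys.argv[1]}.png",p[...,::-1]);np.savez(sys.argv[1]+".npz",p=p,d=d)
F=tofix(cloud(d,c))
m=(F[...,2]>41)&(F[...,2]<50)&(F[...,0]>-52)&(F[...,0]<24.5)&(F[...,1]>-89)&(F[...,1]<-10)
q=np.argwhere(m)[:,::-1];w=tofix(plane(c,q,.046))[:,:2].astype(np.float32)
print("module",len(q),cv2.minAreaRect(w),np.percentile(w,[1,99],0))
E
python3 mod.py w3
```

```text
[0.48301338 0.1799512  0.38034771] [-64.01831261 -38.0772608  380.34771496] [ 1.57180565e-03 -1.46587269e-01  9.89196485e-01  1.25354102e-04] [ 0.36  0.25 -0.21  1.1  -0.    0.06]
module 1503 ((-5.639056205749512, -54.427764892578125), (47.689048767089844, 61.86296463012695), 16.198392868041992) [[-23.63117702 -84.95917786]
 [ 22.74505791 -26.5916354 ]]
```

View pics/w3.png

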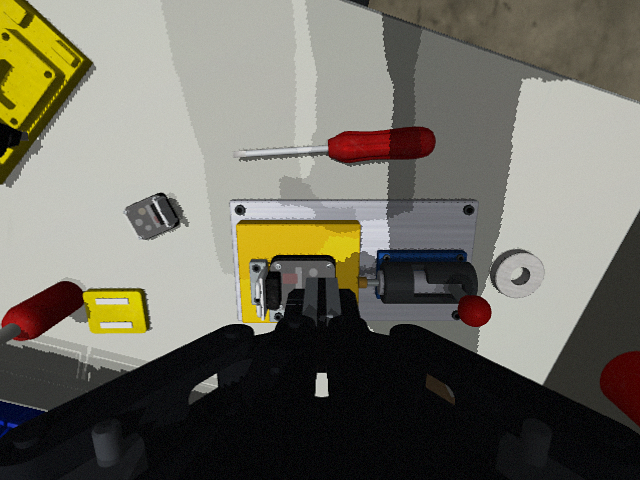

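Run:
```python
from h import *
z=np.load("w3.npz");p,d=z['p'],z['d'];c=ctrl.calibration("wrist");F=tofix(cloud(d,c))
pts=[]
for u in range(277,333):
    col=F[:,u];v=[i for i in range(235,285) if col[i,2]>38]
    if v: pts.append((u,v[0]))
w=tofix(plane(c,pts,.046));print(np.polyfit(w[:,1],w[:,0],1),np.median(w[:,0]))
```

```text
[ -0.03863184 -37.55175741] -37.35028637667284
```

jog_arm(commands=[-1.7,3.1,1,0,0,-0.175,1,-3.3,6.2,2,0,0,-0.35,1,-4.9,9.2,3,0,0,-0.525,1,-6.6,12.3,4,0,0,-0.7,1,-8.2,15.4,5,0,0,-0.875,1])

```text
time_s: 4.75
tcp_pos: [0.5165, 0.3528, 0.3272]
tcp_rot: [0.001, -0.555, 0.832, -0.0]
contact_force: [1.1, 0.0, -0.9]
opening: -0.0001
grasp_force: 0.0
```

```bash
cat > st.py <<'E'
from h import *
from scipy.spatial.transform import Rotation as Ro
s=ctrl.observe();T=Ro.from_quat(np.roll(s['tcp_rot'],-1)).as_matrix()
print("fix",tofix(s['tcp_pos']).round(1),"yaw_f",np.degrees(np.arctan2(T[1,0],T[0,0])-TH).round(2),"F_f",(s['contact_force'][:2]@FR).round(1),s['contact_force'][2].round(1),s['joints'].round(2),s['time_s'])
E
python3 st.py
```

```text
fix [ 17.7 117.9 327.2] yaw_f -129.26 F_f [ 1.  -0.3] -0.9 [ 0.6   0.47 -0.02  1.08 -0.   -0.58] 4.75
```

```bash
python3 mod.py w4
python3 - <<'E'
import cv2,numpy as np
from h import *
p=cv2.imread("pics/w4.png");c=ctrl.calibration("wrist")
def pix(x,y,z):
    w=np.r_[towld(x,y),z/1000];return cv2.projectPoints((R(c).T@(w-c["position"])).reshape(1,1,3),np.zeros(3),np.zeros(3),c["camera_matrix"],c["dist_coeffs"])[0].ravel()
q=np.array([pix(x,y,46) for x,y in [(-26,-28),(26,-28),(26,-90),(-26,-90),(-50,0),(40,0)]]);print(q.round())
a=np.maximum(q.min(0).astype(int)-10,0);b=q.max(0).astype(int)+10
k=p[a[1]:b[1],a[0]:b[0]];f=min(800/k.shape[1],600/k.shape[0]);print(a,b,f)
cv2.imwrite("pics/w4c.png",cv2.resize(k,None,fx=f,fy=f,interpolation=cv2.INTER_CUBIC))
E
```

```text
[0.51645309 0.35283519 0.32720669] [ 17.69102453 117.90566304 327.20668937] [ 5.02855271e-04 -5.55149878e-01  8.31750176e-01 -7.30693096e-05] [ 0.6   0.47 -0.02  1.08 -0.   -0.58]
module 5082 ((0.6350536346435547, -52.02345275878906), (48.24952697753906, 59.85810089111328), 0.1873711496591568) [[-22.12836613 -77.25402893]
 [ 24.21048437 -24.68183449]]
[[227.   8.]
 [168.  66.]
 [ 95. -21.]
 [154. -86.]
 [285.  20.]
 [183. 115.]]
[84  0] [295 125] 3.7914691943127963
```

View pics/w4c.png

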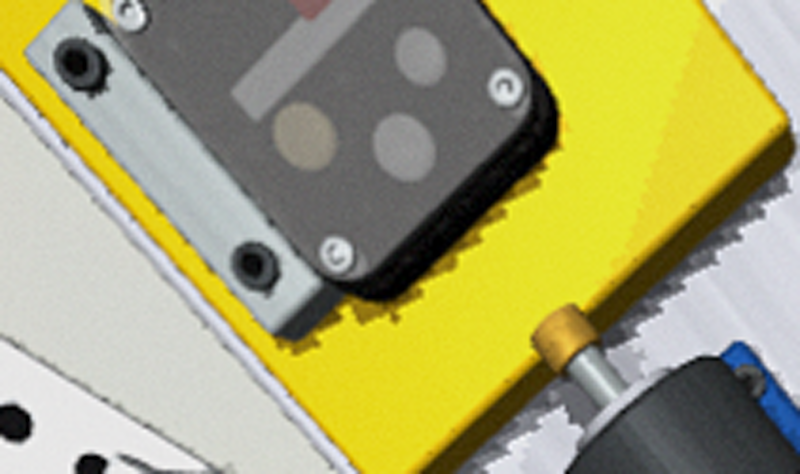

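The crop shows the module's edge lying flush and parallel along the rail (crop (130,50)→(330,290)), with the pad at (565,340) still clear. Next, lower behind the ball.

jog_arm(commands=[0,0,3,0,0,-0.08,1,0,0,6.5,0,0,-0.162,1,0,0,7.4,0,0,-0.162,1])

```text
time_s: 5.18
tcp_pos: [0.5151, 0.3509, 0.2512]
tcp_rot: [-0.002, -0.618, 0.786, 0.0]
contact_force: [0.5, -1.4, 0.2]
opening: -0.0003
grasp_force: 0.0
```

```bash
python3 st.py
```

```text
fix [ 15.8 116.4 251.2] yaw_f -120.38 F_f [ 0.1 -1.5] 0.2 [ 0.6   0.52 -0.14  0.91 -0.   -0.73] 5.175
```

jog_arm(commands=[0.9,-0.2,0,0,0,0,1,1.5,-0.35,0,0,0,0,1,2.1,-0.5,0,0,0,0,1,2.7,-0.65,0,0,0,0,1,3.3,-0.8,0,0,0,0,1])

```text
time_s: 5.8
tcp_pos: [0.5166, 0.3175, 0.2546]
tcp_rot: [0.001, -0.618, 0.786, 0.0]
contact_force: [0.4, 2.4, 0.6]
opening: 0.0002
grasp_force: 1.1
```

```bash
cat >> h.py <<'E'
def ball(n="side"):
    p,d,c=grab(n);h=cv2.cvtColor(p,cv2.COLOR_RGB2HSV)
    red=((h[...,0]<8)|(h[...,0]>172))&(h[...,1]>120)&(h[...,2]>50)
    F=tofix(cloud(d,c));m=red&(F[...,2]>42)&(abs(F[...,0]+25)<55)&(F[...,1]>25)&(F[...,1]<105)
    P=F[m]
    if len(P)<8: return None,len(P)
    o=(np.array([*tofix(np.array(c["position"]))]));q=np.median(P,0);r=(q-o)/np.linalg.norm(q-o)
    return (q+r*10).round(1),len(P)
E
python3 st.py; python3 -c "
from h import *
print(ball('side'),ball('scene'))"
```

```text
fix [  7.6  84.1 254.6] yaw_f -120.32 F_f [1.1 2.2] 0.6 [ 0.55  0.49 -0.19  0.89  0.   -0.78] 5.8
(array([-11.3,  63.2,  95.9]), 64) (array([-5.2, 63.7, 93.3]), 123)
```

jog_arm(commands=[0.5,-0.1,0,0,0,0,1,0.9,-0.2,0,0,0,0,1,1.3,-0.3,0,0,0,0,1,1.6,-0.3,0,0,0,0,1,1.6,-0.3,0,0,0,0,1])

```text
time_s: 6.52
tcp_pos: [0.5149, 0.3024, 0.2537]
tcp_rot: [0.001, -0.619, 0.786, 0.002]
contact_force: [-2.4, 6.9, 0.7]
opening: -0.0001
grasp_force: 3.3
```

```bash
python3 st.py; python3 -c "
from h import *
print(ball('side'),ball('scene'))"
```

```text
fix [  1.7  70.1 253.7] yaw_f -120.26 F_f [-0.3  7.3] 0.7 [ 0.53  0.48 -0.21  0.88  0.   -0.8 ] 6.525
(array([-18.4,  50.2,  95.1]), 56) (array([-11.2,  52.3,  92.5]), 130)
```

jog_arm(commands=[0.4,0,0,0,0,0,1,0.6,0.1,0,0,0,0,1,0.8,0.3,0.1,0,0,0,1,1.0,0.6,0.2,0,0,0,1])

```text
time_s: 7.12
tcp_pos: [0.5069, 0.2929, 0.2514]
tcp_rot: [-0.0, -0.618, 0.786, -0.0]
contact_force: [2.2, 2.0, -0.0]
opening: -0.0
grasp_force: 0.8
```

```bash
python3 st.py; python3 -c "
from h import *
print(ball('side'),ball('scene'))"
```

```text
fix [ -8.6  63.3 251.4] yaw_f -120.3 F_f [2.7 1.3] -0.0 [ 0.52  0.46 -0.25  0.86 -0.   -0.81] 7.125
(array([-32.7,  53.1,  89. ]), 125) (array([-32.3,  54.8,  82.4]), 134)
```

jog_arm(commands=[-0.4,-0.3,0,0,0,0,1,-0.4,-0.3,-3.8,0,0,0,1,1.9,1.5,-3.8,0,0,0,1,1.9,1.5,-3.8,0,0,0,1])

```text
time_s: 7.72
tcp_pos: [0.4869, 0.2768, 0.2898]
tcp_rot: [-0.001, -0.618, 0.786, -0.0]
contact_force: [-0.6, -0.0, 0.0]
opening: -0.0001
grasp_force: 0.0
```

```bash
python3 st.py; python3 -c "
from h import *
print(ball('side'),ball('scene'))"
```

```text
fix [-32.4  53.6 289.8] yaw_f -120.36 F_f [-0.6  0.1] 0.0 [ 0.52  0.39 -0.26  0.92 -0.   -0.82] 7.725
(array([-41.1,  51.1,  86.2]), 33) (array([-33. ,  54.4,  82.4]), 123)
```

jog_arm(commands=[0,0,1.8,0,0,0,1,0.2,0.35,2.4,0,0,0,1,0.45,0.8,3.0,0,0,0,1,0.7,1.2,3.7,0,0,0,1,0.9,1.6,4.3,0,0,0,1])

```text
time_s: 8.45
tcp_pos: [0.4702, 0.2731, 0.2463]
tcp_rot: [-0.0, -0.618, 0.786, -0.0]
contact_force: [-1.0, -1.0, 3.6]
opening: -0.0001
grasp_force: 1.6
```

```bash
python3 st.py; python3 -c "
from h import *
print(ball('side'),ball('scene'))"
```

```text
fix [-49.5  54.9 246.3] yaw_f -120.31 F_f [-1.3 -0.6] 3.6 [ 0.53  0.41 -0.36  0.8  -0.   -0.81] 8.45
(array([-51.6,  53. ,  60.8]), 52) (array([-54.3,  52. ,  57.3]), 89)
```

Nearly at the end; press down a little more to seat it against the end of the leg.

jog_arm(commands=[0.05,0.1,0.3,0,0,0,1,0.1,0.2,0.6,0,0,0,1,0.1,0.2,0.8,0,0,0,1,0.1,0.2,0.8,0,0,0,1])

```text
time_s: 9.05
tcp_pos: [0.4681, 0.2726, 0.2413]
tcp_rot: [0.001, -0.618, 0.786, -0.0]
contact_force: [-6.6, -3.1, 21.3]
opening: -0.0004
grasp_force: 10.2
```

jog_arm(commands=[0,0,-4,0,0,0,1,0,0,-10,0,0,0,1,0,0,-15,0,0,0,1,0,0,-15,0,0,0,1])

```text
time_s: 9.55
tcp_pos: [0.4701, 0.2737, 0.3935]
tcp_rot: [0.005, -0.618, 0.786, -0.001]
contact_force: [0.3, -0.2, -0.1]
opening: 0.0001
grasp_force: 0.0
```

```bash
python3 st.py; python3 mod.py w5; python3 -c "
from h import *
print(ball('side'),ball('scene'),ball('wrist'))"
```

```text
fix [-49.4  55.4 393.5] yaw_f -120.32 F_f [ 0.2 -0.2] -0.1 [ 0.53  0.29 -0.12  1.15 -0.   -0.81] 9.55
[0.47012485 0.27368031 0.39349468] [-49.42919367  55.40224273 393.49468087] [ 0.00531941 -0.61825591  0.78595842 -0.00083066] [ 0.53  0.29 -0.12  1.15 -0.   -0.81]
module 3676 ((-0.12416839599609375, -49.03023147583008), (78.02680206298828, 50.13096618652344), 89.63268280029297) [[-23.1427865  -84.40401459]
 [ 24.01666451 -11.40199137]]
(array([-53. ,  51.5,  64.8]), 102) (array([-51.9,  54. ,  58.9]), 123) (array([-50.4,  54.7,  59.2]), 680)
```

View pics/w5.png

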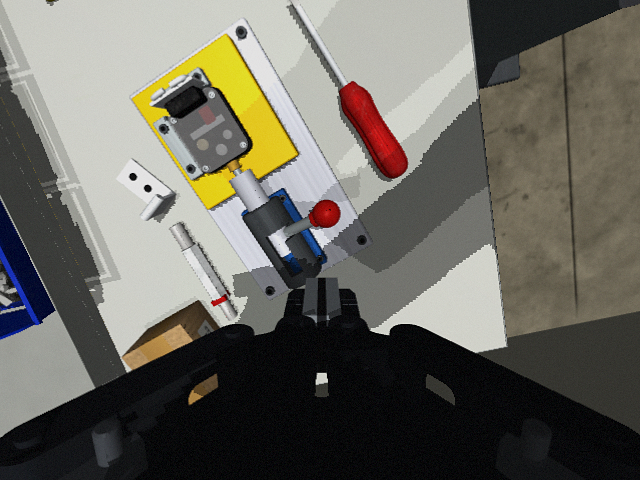

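The picture shows the handle down at (325,213), the pad pressing the module at (233,168), the cover over the stop at (180,88), and the loose parts unmoved. One last crop checks the seating.

```bash
python3 -c "
import cv2
p=cv2.imread('pics/w5.png')[60:190,130:270];cv2.imwrite('pics/w5c.png',cv2.resize(p,None,fx=4.5,fy=4.5,interpolation=cv2.INTER_CUBIC))"
```

```text
(no output)
```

View pics/w5c.png

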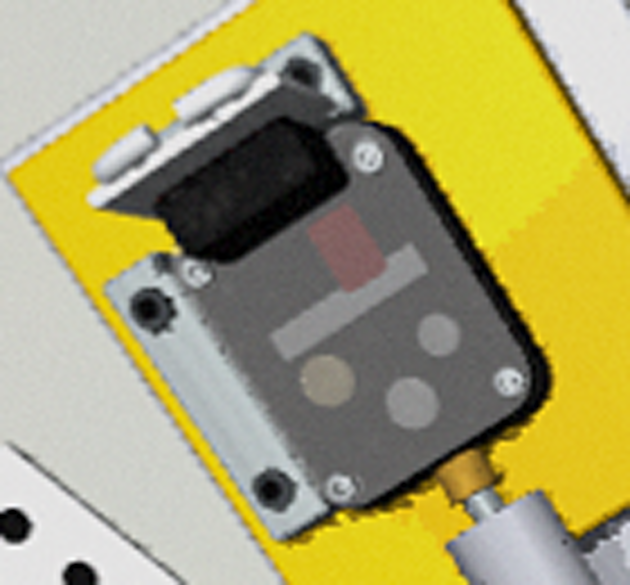

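The module lies flush along the rail (crop (180,270)→(330,510)) and against the stop at (345,110), with the pad pressing at (470,470).

```bash
python3 -c "
from rig import ctrl
print(ctrl.hand_in())"
```

```text
the job is handed in; nothing more can be done
None
```

The module was pushed square against the side rail, the clamp then drove it against the end stop, and the handle was swung to the end of the short leg, where it stayed when I let go. The last pictures show it seated and the loose parts in place. I handed the job in at about 10 s; no verdict was returned.

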